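# Line up the food jars by size for lunchbox packing

### The arm

A 6-joint arm with a two-finger parallel gripper is mounted at the origin on the work surface. World frame = base frame: x ahead of the robot, y to its left, z up, the work surface at z = 0. Lengths are in mm, angles in rad, forces in N, time in s.
With the tool pointing down it reaches from about 275 to 1000 mm from the base axis. Payload 8.4 kg.
Tool frame: the origin (TCP) lies on the centre line of the jaws, within the pads' length; the fingertips stand 22 mm ahead of it and the grasp point (between the pads) lies 3 mm ahead of it; z points along the fingers, x is the direction in which the jaws open and shut, and the axes are right-handed (so a half turn about z gives the same grasp; the last joint's range is limited). The gripper opens to 85 mm and grips with 20 to 120 N. Pads are 22 mm wide; open, the fingers measure 114 mm over their backs; the gripper's body (76 mm by 85 mm) begins 54 mm behind the grasp point. The pads swing forward as they close: fully open they stand 13 mm farther back than shut.
Start: joints at [-1.29, 0.353, 1.633, -0, 1.155, -0.002], TCP at [174.402, -600.177, 253.281] pointing down, gripper open.
Joint ranges: [-2.63, 2.63], [-0.92, 2.1], [0.06, 2.66], [-1.3, 4.44], [0, 2.69], [-3.02, 3.02]. Speed limits (rad/s): [2.22, 2.22, 2.79, 3.14, 3.14, 3.14].

### API

Orientations are given as [roll, pitch, yaw] about the fixed x, y, z axes, in that order (R = Rz(yaw) Ry(pitch) Rx(roll)).
In Python, from rig import status, viewer, job gives the robot as it stands.
- The arm moves only by the tool send_rows, never from a script. Its argument "plan" is a list of rows, each a list of 3 entries, a list of its own where there are three numbers: the shift along the tool's x, y, z in m, then the turn, a rotation vector about the tool's x, y, z in rad, then the opening, from -1 (shut) to 1 (fully open). In form: [[[x, y, z], [rx, ry, rz], jaw], ...]. A call has exactly 5 rows; each row is the pose to reach, as a shift and turn from the pose measured when the call began, along the tool's axes at that moment; what a row does not reach only later rows make up. A row lasts 1/12 s, in which the tool goes at most 41.7 mm and 7.16 degrees, less where a joint would pass 70% of its speed; a pose out of reach is approached as far as the arm can. A call with a gripper value outside its range is refused whole. The fingers move at their own pace and stop on an object; "squeeze" is the grip in N (left out, the last holds). Time passes only in rows, so rows that repeat a pose let the fingers close, or fill a call up. It gives the time, the measured TCP pose, the force and the opening at its end, in the units of the state.
- status.sense(): the state, without advancing time (a new reading comes with each control period).
- viewer.grab_frame(name): name is "side" or "top"; returns the picture (480x640x3 uint8, red, green, blue); there is no depth.
- viewer.camera_params(name): a dict with "intrinsics" (3x3 intrinsics, pixels), "xyz" and "orientation" of the camera in the world. Camera axes: x right, y down, z forward; pixel columns grow to the right and rows downward; lengths in mm; the calibration is good to about 2 mm. A picture is of the moment at which its call begins. camera_params takes no time and is no camera call.
- job.sign_off(): hands the job in, once; it reports no verdict.
Trained networks look in the newest picture that a camera, given by its name, has taken for a name from the list of things; names that differ only in an ending like _2 or _b are one class to them, and where a whole thing is asked for, a point or a joint stands for the part that bears it (a point fixed in the world has none). Each returns a list of dicts, best first, with "p" (0 to 1); they miss things now and then, are a little off and sometimes report something else, mostly with a low value. They report only what shows in the picture. A call takes as long as a camera call. They do not tell look-alikes from the thing itself.
- viewer.cut_out(label, camera): "mask" (480x640 bool, what is visible of it) and "extent" ([left, top, width, height] in pixels, round what is visible of it).
The state is a dict: "clock": time; "qpos": joint angles; "qvel": joint speeds; "joint_efforts": joint torques, N m; "eef_pos": TCP position; "tcp_rot": TCP orientation; "contact_force": force on the tool from outside, world axes, zero at the start; "wrist_torque": the same for the moment, N m; "opening": opening from 0.0 (shut) to 1.0 (fully open).
Only numpy, scipy, OpenCV 4.12 (cv2) and the standard library are available. Lean on these libraries where they do the work, as an engineer would, in place of code of your own. Each camera call takes 0.05 s, during which the arm holds its last target.

### The job

Line the four steel food jars up by size on the row of cork coasters, one jar standing upright in the middle of each coaster: the biggest on the coaster next to the pepper grinder, then getting smaller in order, down to the smallest next to the round glass container. Leave the pepper grinder and the glass container where they stand.

Things in the scene. Friction and masses are not known exactly. Their poses are not given: they have to be found in the camera images.
- jar_a_mid (a point): The smallest of four lidded stainless steel food jars, a plain upright cylinder 44 mm in diameter and 50 mm tall, loose on the counter. The point is its centre, half-way up (25 mm above its underside); z axis up along the jar. Full jar, 0.1 to 0.4 kg.
- jar_b_mid (a point): The second smallest of four lidded stainless steel food jars, a plain upright cylinder 50 mm in diameter and 66 mm tall, loose on the counter. The point is its centre, half-way up (33 mm above its underside); z axis up along the jar. Full jar, 0.1 to 0.4 kg.
- jar_c_mid (a point): The second largest of four lidded stainless steel food jars, a plain upright cylinder 56 mm in diameter and 82 mm tall, loose on the counter. The point is its centre, half-way up (41 mm above its underside); z axis up along the jar. Full jar, 0.1 to 0.4 kg.
- jar_d_mid (a point): The largest of four lidded stainless steel food jars, a plain upright cylinder 62 mm in diameter and 98 mm tall, loose on the counter. The point is its centre, half-way up (49 mm above its underside); z axis up along the jar. Full jar, 0.1 to 0.4 kg.
- coaster_1_top (a point): One of four like round cork coasters, 76 mm in diameter and 4 mm thick, fixed in a straight row, 85 mm between centres, along a dark wooden board (100 x 370 x 10 mm) fixed on the counter. The point is the centre of its upper face, 14 mm above the counter; the y axis runs along the row from coaster_1 towards coaster_4, x across it, z up. This one is at one end of the row, next to whichever of grinder and glass container stands there.
- coaster_2_top (a point): One of four like round cork coasters, 76 mm in diameter and 4 mm thick, fixed in a straight row, 85 mm between centres, along a dark wooden board (100 x 370 x 10 mm) fixed on the counter. The point is the centre of its upper face, 14 mm above the counter; the y axis runs along the row from coaster_1 towards coaster_4, x across it, z up. This one is between coaster_1 and coaster_3.
- coaster_3_top (a point): One of four like round cork coasters, 76 mm in diameter and 4 mm thick, fixed in a straight row, 85 mm between centres, along a dark wooden board (100 x 370 x 10 mm) fixed on the counter. The point is the centre of its upper face, 14 mm above the counter; the y axis runs along the row from coaster_1 towards coaster_4, x across it, z up. This one is between coaster_2 and coaster_4.
- coaster_4_top (a point): One of four like round cork coasters, 76 mm in diameter and 4 mm thick, fixed in a straight row, 85 mm between centres, along a dark wooden board (100 x 370 x 10 mm) fixed on the counter. The point is the centre of its upper face, 14 mm above the counter; the y axis runs along the row from coaster_1 towards coaster_4, x across it, z up. This one is at the other end of the row.
- grinder_mid (a point): Black push-button pepper grinder with a steel band and a steel button on top, 50 mm in diameter, 110 mm tall, standing loose on the counter just past one end of the row, about 125 mm from the centre of the last coaster (which end changes). The point is its centre, half-way up. A landmark, not to be moved.
- glass_box_mid (a point): Round glass container with a white clip lid, 100 mm in diameter (107 mm over its clips), 60 mm tall, standing loose on the counter just past the other end of the row, about 125 mm from the centre of the last coaster. The point is its centre, half-way up. A landmark, not to be moved.
Not all that is in view belongs to the job. Leave any yellow look-alike of the part that bears jar_c_mid alone. What is shaped like the part that bears jar_a_mid but green is not meant.

How it is judged:
By the outcome, as a careful person would: the job done as asked, in the order asked, and still so for the second after the job is handed in, with the robot touching nothing.
It also fails if it takes over 96 s, if anything falls off the work surface, if the arm or the gripper's body presses on something with over 40 N, if the wrist force passes 120 N, or if a joint passes its speed limit or range.

## Working session

There is one attempt and no reset: what is moved stays moved. The work goes in short steps, Python scripts to look and compute and a tool call to move; the robot and the scene stay as the last step left them, time stands still between calls to the robot, and variables do not carry over. Pictures are saved under pics/ and viewed, and the job is handed in when it is done.

Besides the shell and the picture viewer there is one more tool, called after ">>>" in YAML: its name, and indented under it one key for each argument. send_rows: Moves the arm, as the interface text tells. Its arguments: {"type":"object","properties":{"plan":{"type":"array"},"squeeze":{"type":"number"}},"required":["plan"]}

```bash
ls; mkdir -p pics; python3 - <<'E'
from rig import status, viewer, job
import cv2
print(status.sense())
for n in ("side","top"):
    im=viewer.grab_frame(n); cv2.imwrite(f"pics/{n}0.png",im[:,:,::-1]); print(viewer.camera_params(n))
E
```

```text
pics
{'clock': 0.0, 'qpos': array([-1.29042917e+00,  3.53653299e-01,  1.63414775e+00,  1.19082624e-05,
        1.15519295e+00, -2.41780666e-03]), 'qvel': array([ 0.00131136,  0.00028243, -0.00083374,  0.00125963,  0.00026127,
        0.00021784]), 'joint_efforts': array([-4.85191660e-03, -6.05256557e+01, -3.42064083e+01, -4.47228012e-04,
        9.34349519e-03, -8.51683831e-05]), 'eef_pos': array([ 174.26218903, -599.74466509,  252.55261404]), 'tcp_rot': array([-3.14157838e+00,  1.40131944e-03, -1.28801617e+00]), 'contact_force': array([ 0.12857373,  0.79987564, -0.23704319]), 'wrist_torque': array([-0.0340769 ,  0.01985282,  0.03989663]), 'opening': 0.9956514103299274}
{'intrinsics': array([[547.36081019,   0.        , 317.16021521],
       [  0.        , 547.36081019, 243.2391084 ],
       [  0.        ,   0.        ,   1.        ]]), 'xyz': array([339.53204291, 708.3615223 , 632.84262945]), 'orientation': array([-2.23959989,  0.0095403 , -2.87582744])}
{'intrinsics': array([[459.25130023,   0.        , 322.20454419],
       [  0.        , 459.25130023, 236.14463727],
       [  0.        ,   0.        ,   1.        ]]), 'xyz': array([387.94303386,  30.99755026, 949.66382413]), 'orientation': array([-2.96604517, -0.03001558, -1.54511696])}
```

View pics/side0.png

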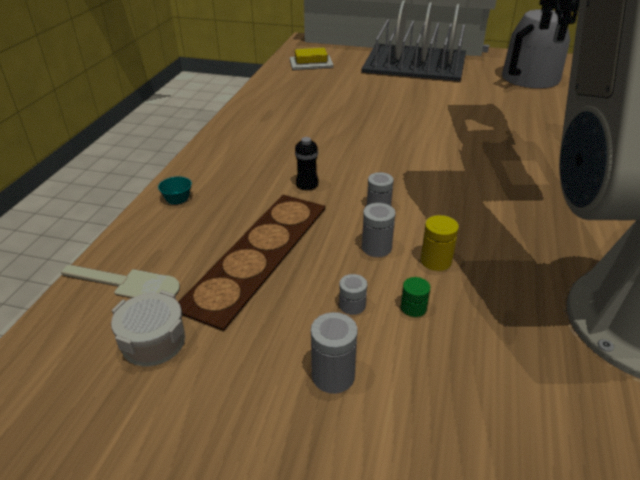

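View pics/top0.png

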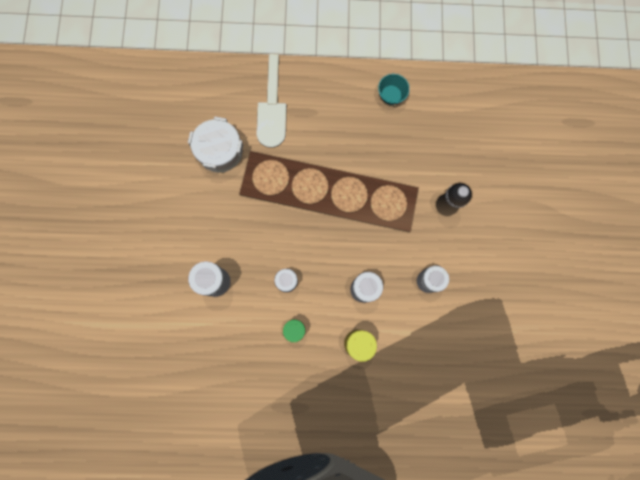

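The top view shows jar d at (206,279), a at (286,280), c at (367,287) and b at (434,279). The coasters run from (270,177) to (389,203), with the glass container at the left end (216,144) and the grinder at the right end (459,195). The green and yellow decoys are at (294,331) and (362,346). Next I'll measure everything.

```bash
cat > h.py <<'E'
import numpy as np, cv2
from rig import status, viewer, job
from scipy.spatial.transform import Rotation as R
from scipy.optimize import least_squares
SZ={'a':(22,50),'b':(25,66),'c':(28,82),'d':(31,98)}
P={n:viewer.camera_params(n) for n in ("side","top")}
def proj(p,n):
    c=P[n]; r=R.from_euler('xyz',c['orientation']).as_matrix()
    q=(np.atleast_2d(p)-c['xyz'])@r; u=q@np.array(c['intrinsics']).T
    return u[:,:2]/u[:,2:]
def back(uv,n,z):
    c=P[n]; r=R.from_euler('xyz',c['orientation']).as_matrix()
    d=r@np.linalg.solve(c['intrinsics'],[uv[0],uv[1],1]); o=np.array(c['xyz'])
    return o+d*(z-o[2])/d[2]
T=np.linspace(0,2*np.pi,90)
def cyl(x,y,r,h,z0=0):
    c=np.c_[x+r*np.cos(T),y+r*np.sin(T)]
    return np.r_[np.c_[c,np.full(90,z0)],np.c_[c,np.full(90,z0+h)]]
def silh(x,y,r,h,z0,n):
    hull=cv2.convexHull(proj(cyl(x,y,r,h,z0),n).astype(np.float32))[:,0]
    m=cv2.moments(hull.reshape(-1,1,2)); lo=hull.min(0);hi=hull.max(0)
    return np.r_[m['m10']/m['m00'],m['m01']/m['m00'],(lo+hi)/2]
def mfeat(mask):
    k,l,s,c=cv2.connectedComponentsWithStats(mask.astype(np.uint8)); i=1+np.argmax(s[1:,4])
    x,y,w,h,_=s[i]; return np.r_[c[i],x+(w-1)/2,y+(h-1)/2]
E
cat > m1.py <<'E'
from h import *
dets={}
for n in ("top","side"):
    viewer.grab_frame(n)
    im=viewer.grab_frame(n); 
    for lab in ("jar_a_mid","grinder_mid","glass_box_mid","jar_d_mid") :
        for d in viewer.cut_out(lab,n):
            f=mfeat(d['mask']); med=np.median(im[d['mask']],0)
            print(n,lab,round(d['p'],2),f.round(1),d['extent'],med, back(f[:2],n,0)[:2].round())
            dets.setdefault((n,lab),[]).append((d['p'],f,d['mask']))
    hsv=cv2.cvtColor(im,cv2.COLOR_RGB2HSV); np.save(f"im_{n}.npy",im)
    print([hsv[int(v),int(u)] for u,v in ([(270,177),(389,203),(255,185)] if n=='top' else [(217,293),(290,212)])])
import pickle; pickle.dump(dets,open('dets.pkl','wb'))
print(status.sense()['clock'])
E
python3 m1.py
```

```text
top jar_a_mid 0.68 [294.  330.8 294.  331. ] [284.2, 320.4, 18.6, 21.5] [ 82. 164.  98.] [361.  59.]
top jar_a_mid 0.58 [286.3 281.1 286.5 281.5] [272.8, 268.8, 28.4, 23.9] [200. 200. 204.] [461.  78.]
top jar_a_mid 0.52 [270.4 177.5 270.5 177. ] [251.9, 160.1, 35.5, 37.1] [192. 150. 110.] [681. 121.]
top grinder_mid 0.92 [454. 199. 454. 199.] [438.5, 183.0, 31.8, 35.5] [71. 61. 51.] [ 647. -274.]
top grinder_mid 0.48 [285.7 280.6 285.5 280.5] [272.6, 265.6, 26.6, 27.0] [201. 201. 205.] [462.  80.]
top glass_box_mid 0.91 [216.4 145.2 215.5 144.5] [190.3, 115.4, 53.8, 58.0] [207. 209. 209.] [750. 241.]
top jar_d_mid 0.61 [209.5 279.8 209.5 279.5] [189.5, 261.9, 42.7, 34.4] [196. 196. 200.] [459. 236.]
[array([ 15, 109, 199], dtype=uint8), array([ 15, 106, 199], dtype=uint8), array([ 15, 108, 174], dtype=uint8)]
side jar_a_mid 0.73 [415.1 296.6 415.5 296.5] [402.1, 274.2, 27.1, 40.8] [14. 52. 21.] [361.  34.]
side jar_a_mid 0.71 [353.  294.  353.5 294. ] [338.6, 273.3, 35.2, 39.2] [73. 72. 68.] [462.  54.]
side grinder_mid 0.88 [306.4 164.4 306.5 163.5] [293.3, 138.3, 25.4, 52.4] [11. 10. 10.] [ 656. -336.]
side glass_box_mid 0.76 [149.  328.5 149.  328. ] [112.7, 288.8, 76.1, 79.5] [135. 135. 129.] [754. 211.]
side jar_d_mid 0.92 [333.6 352.5 334.  353.5] [309.8, 313.7, 46.2, 79.5] [67. 66. 61.] [463. 184.]
side jar_d_mid 0.68 [148.9 328.3 148.5 328.5] [111.7, 289.9, 76.9, 78.4] [135. 135. 129.] [754. 210.]
[array([ 15, 145, 137], dtype=uint8), array([ 15, 142, 133], dtype=uint8)]
0.7
```

```bash
cat > m2.py <<'E'
from h import *
import pickle
dets=pickle.load(open('dets.pkl','rb'))
for n in ("top","side"):
    im=viewer.grab_frame(n)
    for lab in ("jar_b_mid","jar_c_mid"):
        for d in viewer.cut_out(lab,n):
            f=mfeat(d['mask']); print(n,lab,round(d['p'],2),f.round(1),d['extent'])
            dets.setdefault((n,lab),[]).append((d['p'],f,d['mask']))
    # coasters
    v=im.max(2); seeds={'top':[(270,177),(310,185),(349,194),(389,203)],'side':[(217,293),(244,264),(269,237),(290,212)]}[n]
    for t in (110,125,140) if n=='top' else (70,85,100):
        k,l,s,c=cv2.connectedComponentsWithStats((v>t).astype(np.uint8))
        for sd in seeds:
            i=l[sd[1],sd[0]]; print(n,t,sd,s[i],back(c[i],n,14)[:2].round(1))
pickle.dump(dets,open('dets.pkl','wb'))
E
python3 m2.py
```

```text
top jar_b_mid 0.86 [432.7 279.6 432.5 279. ] [414.2, 268.0, 31.4, 23.4]
top jar_b_mid 0.66 [309.7 186.1 309.5 186. ] [291.9, 166.6, 36.0, 36.3]
top jar_c_mid 0.81 [366.5 287.7 366.5 287.5] [352.0, 273.3, 29.1, 29.3]
top jar_c_mid 0.77 [359.7 344.7 360.  345.5] [343.5, 327.4, 32.3, 33.3]
top 110 (270, 177) [ 251  159   39   37 1090] [677.9 120.4]
top 110 (310, 185) [ 291  168   38   37 1093] [662.2  36.7]
top 110 (349, 194) [ 330  176   39   37 1106] [646.2 -46.9]
top 110 (389, 203) [     0      0    640    480 285659] [562.4  21.4]
top 125 (270, 177) [ 252  160   37   35 1034] [678.1 120.4]
top 125 (310, 185) [ 291  168   38   36 1042] [662.3  36.8]
top 125 (349, 194) [ 331  177   37   36 1044] [646.2 -46.9]
top 125 (389, 203) [ 371  185   37   37 1058] [ 630.1 -130.6]
top 140 (270, 177) [252 160  37  35 987] [678.1 120.3]
top 140 (310, 185) [292 168  36  36 989] [662.3  36.7]
top 140 (349, 194) [331 177  37  35 994] [646.5 -46.9]
top 140 (389, 203) [ 371  185   36   36 1005] [ 630.4 -130.4]
side jar_b_mid 0.66 [380.2 188.3 380.5 188.5] [365.8, 172.3, 31.6, 32.1]
side jar_c_mid 0.81 [439.2 243.2 439.  243.5] [418.7, 214.4, 42.8, 56.5]
side 70 (217, 293) [ 193  277   48   34 1262] [675.8 123.6]
side 70 (244, 264) [ 222  249   45   30 1047] [659.8  40.3]
side 70 (269, 237) [248 223  42  27 877] [643.9 -43.3]
side 70 (290, 212) [271 201  40  24 755] [ 627.9 -126.9]
side 85 (217, 293) [ 193  278   47   33 1191] [675.8 123.6]
side 85 (244, 264) [223 249  43  29 988] [659.8  40.1]
side 85 (269, 237) [248 224  41  26 829] [644.  -43.4]
side 85 (290, 212) [271 201  39  24 701] [ 627.9 -126.8]
side 100 (217, 293) [ 194  278   46   32 1132] [675.8 123.7]
side 100 (244, 264) [223 250  43  28 939] [659.8  40.3]
side 100 (269, 237) [249 224  40  25 776] [643.9 -43.3]
side 100 (290, 212) [272 202  38  22 658] [ 627.8 -126.8]
```

```bash
cat > m3.py <<'E'
from h import *
import pickle
dets=pickle.load(open('dets.pkl','rb'))
ap={'top':{'d':(209,280),'a':(286,281),'c':(367,288),'b':(433,280)},'side':{'d':(333,352),'a':(353,294),'b':(380,188)}}
im={n:np.load(f'im_{n}.npy')[:,:,::-1].copy() for n in P}
for k in 'abcd':
    r,h=SZ[k]
    for n in ('top','side'):
        if k not in ap[n]: continue
        c=[f for (p,f,m) in sum([v for q,v in dets.items() if q[0]==n],[]) if np.hypot(*(f[:2]-ap[n][k]))<5]
        for f in c:
            s=least_squares(lambda q:silh(q[0],q[1],r,h,0,n)-f,back(f[:2],n,h/2)[:2],diff_step=1e-3)
            print(k,n,s.x.round(1),round(s.cost,2))
        if n=='top': x0=s.x
    for n in im:
        hull=cv2.convexHull(proj(cyl(*x0,r,h),n).astype(np.float32))
        big=0
        cv2.polylines(im[n],[np.round(hull*8).astype(np.int32)],True,(0,0,255),1,cv2.LINE_AA,3)
a=im['top'][240:320,180:460]; b=im['side'][160:400,290:480]
cv2.imwrite('pics/t1.png',cv2.resize(a,None,fx=2.8,fy=2.8)); cv2.imwrite('pics/s1.png',cv2.resize(b,None,fx=2.5,fy=2.5))
E
python3 m3.py
```

```text
a top [457.9  76.4] 0.05
a top [459.4  78. ] 0.01
a side [457.   79.8] 0.02
b top [ 469.5 -215.1] 0.03
b side [ 468.  -226.5] 0.0
c top [448.3 -80.8] 0.01
d top [454.5 222.6] 0.02
d side [453.1 226.8] 0.03
```

View pics/t1.png

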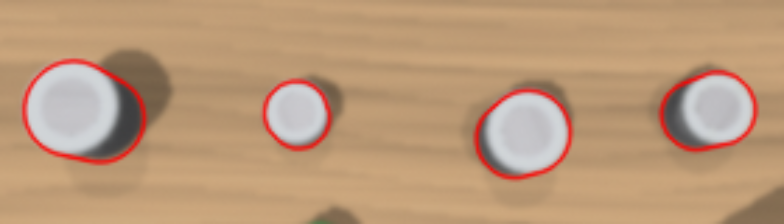

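View pics/s1.png

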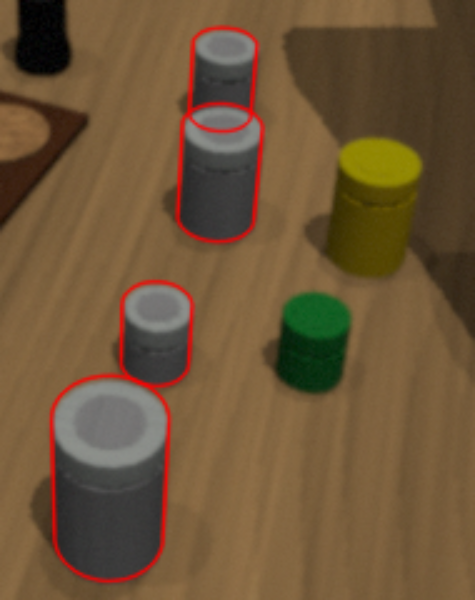

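The red outlines of the fitted cylinders match all four jars in both views. The coasters are also measured, and the row is tilted about 11°. I'll keep the jaws across the row throughout and start with jar d.

```bash
cat > nav.py <<'E'
import sys; from h import *
s=status.sense(); t=np.array([float(v) for v in sys.argv[1:4]]); yaw=float(sys.argv[4]) if len(sys.argv)>4 else -0.189
Rc=R.from_euler('xyz',s['tcp_rot']); Rt=R.from_euler('xyz',[np.pi,0,yaw])
d=Rc.inv().apply(t-s['eef_pos']); w=(Rc.inv()*Rt).as_rotvec()
print('clk',round(s['clock'],2),'pos',s['eef_pos'].round(1),'F',s['contact_force'].round(1),'open',round(s['opening'],3),'q',s['qpos'].round(2))
print('shift',(d/1000).round(4),'rot',w.round(4),'rows',np.linalg.norm(d)/41.7)
E
python3 nav.py 454 225 170
```

```text
clk 1.0 pos [ 174.4 -600.1  253.3] F [-0.5 -0.7  0.8] open 1.004 q [-1.29  0.35  1.63 -0.    1.16 -0.  ]
shift [-0.7143 -0.4988  0.0833] rot [-0.      0.     -1.0989] rows 20.988003155962286
```

>>> send_rows:
  plan:
    - [[-0.033,-0.023,0],[0,0,-0.12],1]
    - [[-0.066,-0.046,0],[0,0,-0.24],1]
    - [[-0.1,-0.07,0],[0,0,-0.36],1]
    - [[-0.133,-0.093,0],[0,0,-0.48],1]
    - [[-0.167,-0.117,0],[0,0,-0.6],1]
  squeeze: 40

```text
clock: 1.42
eef_pos: [240.2, -405.5, 253.2]
tcp_rot: [3.142, -0.0, -0.683]
contact_force: [-0.1, 0.6, -0.1]
opening: 1.0
```

```bash
python3 nav.py 454 225 170
```

```text
clk 1.42 pos [ 240.2 -405.5  253.2] F [-0.1  0.6 -0.1] open 1.0 q [-1.04  0.11  1.95  0.    1.08 -0.36]
shift [-0.232  -0.624   0.0832] rot [ 1.000e-04 -2.000e-04 -4.937e-01] rows 16.089653175554318
```

Tracking is good. I'll continue.

>>> send_rows:
  plan:
    - [[-0.014,-0.038,0],[0,0,-0.11],1]
    - [[-0.028,-0.076,0],[0,0,-0.22],1]
    - [[-0.042,-0.114,0],[0,0,-0.33],1]
    - [[-0.056,-0.152,0],[0,0,-0.44],1]
    - [[-0.07,-0.19,0],[0,0,-0.494],1]

```text
clock: 1.83
eef_pos: [305.9, -212.2, 253.5]
tcp_rot: [3.141, -0.001, -0.183]
contact_force: [1.1, -0.4, -0.0]
opening: 1.003
```

```bash
python3 nav.py 454 225 170
```

```text
clk 1.83 pos [ 305.9 -212.2  253.5] F [ 1.1 -0.4 -0. ] open 1.003 q [-0.61 -0.06  2.13  0.    1.07 -0.43]
shift [ 0.0658 -0.4569  0.0833] rot [ 0.0005 -0.0012  0.0058] rows 11.249781673963602
```

>>> send_rows:
  plan:
    - [[0.006,-0.04,0],[0,0,0],1]
    - [[0.012,-0.08,0],[0,0,0],1]
    - [[0.018,-0.12,0],[0,0,0],1]
    - [[0.024,-0.16,0],[0,0,0.003],1]
    - [[0.029,-0.2,0],[0,0,0.006],1]

```text
clock: 2.25
eef_pos: [371.3, -18.9, 253.9]
tcp_rot: [3.141, -0.003, -0.189]
contact_force: [1.5, -0.6, -0.6]
opening: 0.999
```

```bash
python3 nav.py 454 225 170
```

```text
clk 2.25 pos [371.3 -18.9 253.9] F [ 1.5 -0.6 -0.6] open 0.999 q [-0.05 -0.06  2.13 -0.    1.07  0.14]
shift [ 0.0351 -0.2551  0.0839] rot [ 0.0004 -0.0028 -0.0003] rows 6.495310836180622
```

>>> send_rows:
  plan:
    - [[0.005,-0.04,0],[0,0,0],1]
    - [[0.011,-0.08,0],[0,0,0],1]
    - [[0.016,-0.12,0],[0,0,0],1]
    - [[0.022,-0.16,0.01],[0,-0.003,0],1]
    - [[0.028,-0.2,0.03],[0,-0.003,0],1]

```text
clock: 2.67
eef_pos: [437.2, 172.5, 227.0]
tcp_rot: [-3.139, -0.004, -0.188]
contact_force: [1.1, -0.2, 0.9]
opening: 1.0
```

```bash
python3 nav.py 454 225 150
```

```text
clk 2.67 pos [437.2 172.5 227. ] F [ 1.1 -0.2  0.9] open 1.0 q [ 0.37  0.14  1.98 -0.    1.01  0.56]
shift [ 0.0064 -0.0546  0.0772] rot [-0.0022 -0.0038  0.0005] rows 2.2718244766874767
```

>>> send_rows:
  plan:
    - [[0.004,-0.03,0.02],[0,0,0],1]
    - [[0.006,-0.05,0.045],[-0.002,-0.004,0],1]
    - [[0.0064,-0.0546,0.065],[-0.002,-0.004,0],1]
    - [[0.0064,-0.0546,0.0772],[-0.002,-0.004,0],1]
    - [[0.0064,-0.0546,0.0772],[-0.002,-0.004,0],1]

```text
clock: 3.08
eef_pos: [452.4, 224.9, 147.3]
tcp_rot: [3.139, 0.004, -0.187]
contact_force: [-0.8, 0.3, -0.0]
opening: 0.999
```

```bash
python3 nav.py 454 225 68; python3 - <<'E'
from h import *
for n in P:
    im=viewer.grab_frame(n); cv2.imwrite(f'pics/{n}2.png',im[:,:,::-1])
E
```

```text
clk 3.08 pos [452.4 224.9 147.3] F [-0.8  0.3 -0. ] open 0.999 q [0.46 0.31 1.98 0.   0.86 0.65]
shift [ 0.0019 -0.0006  0.0793] rot [0.0026 0.004  0.0017] rows 1.903180034265181
```

View pics/side2.png

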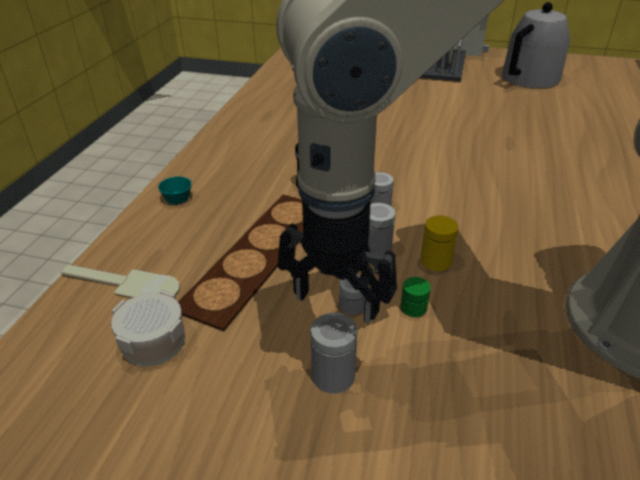

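View pics/top2.png

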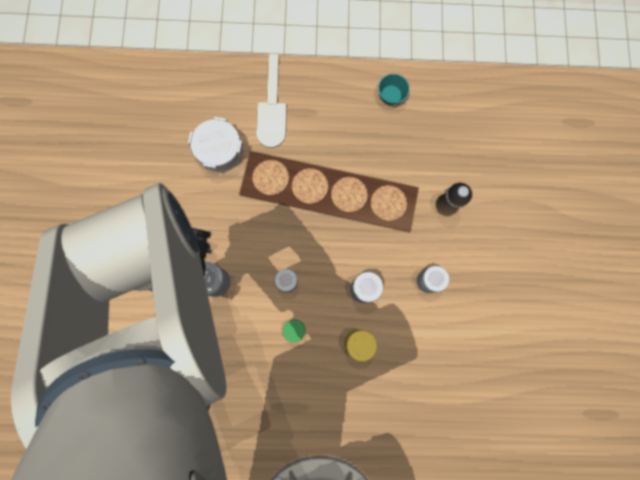

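The side view shows the open fingers at about (300,300) and (373,312), just above jar d's lid at (334,327). I'll compare that with where the calibration predicts them.

```bash
python3 - <<'E'
from h import *
a=-.189
for s in (-49,49):
    for z in (147,133,125): print(s,z,proj([452.4+s*np.cos(a),224.9+s*np.sin(a),z],'side').round(0))
print(proj([453.8,224.6,98],'side'))
im=viewer.grab_frame('side')[200:400,250:430,::-1]; cv2.imwrite('pics/s3.png',cv2.resize(im,None,fx=3,fy=3))
E
```

```text
-49 147 [[371. 313.]]
-49 133 [[371. 321.]]
-49 125 [[371. 326.]]
49 147 [[301. 290.]]
49 133 [[301. 298.]]
49 125 [[301. 302.]]
[[333.78293607 327.80848813]]
```

View pics/s3.png

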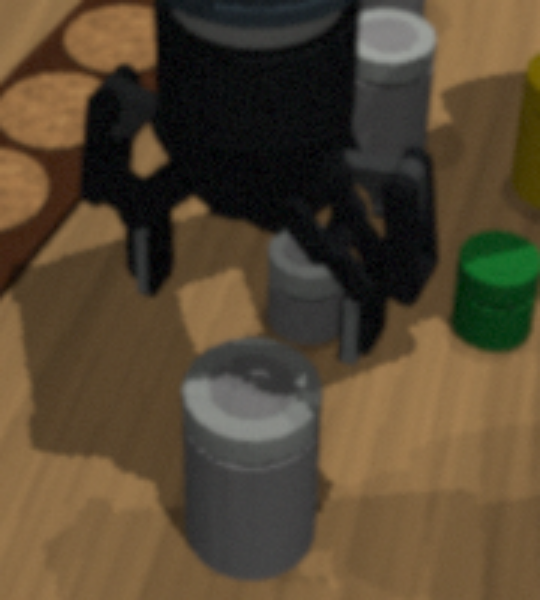

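The tips are where predicted, about 13 mm back when open. I'll descend and grip.

>>> send_rows:
  plan:
    - [[0.002,-0.0006,0.02],[0.0026,0.004,0.0017],1]
    - [[0.002,-0.0006,0.04],[0.0026,0.004,0.0017],1]
    - [[0.002,-0.0006,0.06],[0.0026,0.004,0.0017],1]
    - [[0.002,-0.0006,0.079],[0.0026,0.004,0.0017],1]
    - [[0.002,-0.0006,0.079],[0.0026,0.004,0.0017],1]

```text
clock: 3.65
eef_pos: [455.6, 224.4, 70.3]
tcp_rot: [-3.14, -0.002, -0.191]
contact_force: [-0.5, -0.4, -0.4]
opening: 1.001
```

>>> send_rows:
  plan:
    - [[0,0,0],[0,0,0],0.4]
    - [[0,0,0],[0,0,0],0.4]
    - [[0,0,0],[0,0,0],0.4]
    - [[0,0,0],[0,0,0],0.4]
    - [[0,0,0],[0,0,0],0.4]
  squeeze: 40

```text
clock: 4.07
eef_pos: [456.2, 224.6, 71.9]
tcp_rot: [-3.139, -0.004, -0.191]
contact_force: [-2.3, -2.4, 7.6]
opening: 0.713
```

```bash
python3 nav.py 454 225 68
```

```text
clk 4.07 pos [456.2 224.6  71.9] F [-2.3 -2.4  7.6] open 0.713 q [ 0.45  0.43  2.02 -0.    0.69  0.65]
shift [-0.0023 -0.      0.0039] rot [-0.0027 -0.0038 -0.0023] rows 0.10855371784682541
```

Jar d is gripped: an opening of 0.713 corresponds to about 61 mm. I'll lift it.

>>> send_rows:
  plan:
    - [[0,0,-0.01],[0,0,0],0.4]
    - [[0,0,-0.025],[0,0,0],0.4]
    - [[0,0,-0.045],[0,0,0],0.4]
    - [[0,0,-0.07],[0,0,0],0.4]
    - [[0,0,-0.09],[0,0,0],0.4]
  squeeze: 50

```text
clock: 4.48
eef_pos: [456.1, 224.5, 164.5]
tcp_rot: [-3.138, -0.005, -0.191]
contact_force: [1.1, 0.5, -3.7]
opening: 0.716
```

```bash
python3 nav.py 629 -128.7 165
```

```text
clk 4.48 pos [456.1 224.5 164.5] F [ 1.1  0.5 -3.7] open 0.716 q [ 0.45  0.28  1.97 -0.    0.89  0.65]
shift [ 0.2369  0.3139 -0.0005] rot [-0.0038 -0.0052 -0.0023] rows 9.430247582998957
```

>>> send_rows:
  plan:
    - [[0.009,0.012,0],[0,0,0],0.4]
    - [[0.025,0.033,0],[0,0,0],0.4]
    - [[0.045,0.06,0],[-0.0038,-0.005,-0.002],0.4]
    - [[0.068,0.09,0],[-0.0038,-0.005,-0.002],0.4]
    - [[0.09,0.12,0],[-0.0038,-0.005,-0.002],0.4]

```text
clock: 4.9
eef_pos: [522.5, 88.4, 166.0]
tcp_rot: [-3.141, -0.002, -0.188]
contact_force: [1.2, 0.4, -3.4]
opening: 0.713
```

```bash
python3 nav.py 629 -128.7 165
```

```text
clk 4.9 pos [522.5  88.4 166. ] F [ 1.2  0.4 -3.4] open 0.713 q [ 0.16  0.31  1.92 -0.    0.91  0.35]
shift [0.1452 0.1934 0.0012] rot [-0.0006 -0.002   0.0009] rows 5.799796091653658
```

>>> send_rows:
  plan:
    - [[0.022,0.029,0],[0,0,0],0.4]
    - [[0.044,0.058,0],[0,0,0],0.4]
    - [[0.066,0.088,0],[0,0,0],0.4]
    - [[0.086,0.115,0],[0,0,0],0.4]
    - [[0.105,0.14,0],[0,0,0],0.4]

```text
clock: 5.32
eef_pos: [600.2, -70.9, 167.6]
tcp_rot: [-3.141, -0.004, -0.189]
contact_force: [0.9, 1.3, -3.3]
opening: 0.717
```

```bash
python3 nav.py 629 -128.7 150
```

```text
clk 5.32 pos [600.2 -70.9 167.6] F [ 0.9  1.3 -3.3] open 0.717 q [-0.12  0.41  1.76  0.    0.97  0.07]
shift [0.039  0.0514 0.0177] rot [-0.0006 -0.0035  0.0003] rows 1.6043677231007585
```

>>> send_rows:
  plan:
    - [[0.018,0.024,0.003],[0,0,0],0.4]
    - [[0.03,0.04,0.01],[0,-0.003,0],0.4]
    - [[0.037,0.048,0.015],[0,-0.003,0],0.4]
    - [[0.039,0.0514,0.0177],[0,-0.003,0],0.4]
    - [[0.039,0.0514,0.0177],[0,-0.003,0],0.4]

```text
clock: 5.73
eef_pos: [628.4, -128.9, 149.6]
tcp_rot: [-3.141, 0.001, -0.19]
contact_force: [0.0, -0.3, -4.4]
opening: 0.716
```

```bash
cat > chk.py <<'E'
# predicted vs seen for jar k held at TCP: overlays
import sys; from h import *
k=sys.argv[1]; off=float(sys.argv[2]); name=sys.argv[3]
r,h=SZ[k]; s=status.sense(); e=s['eef_pos']; print(e.round(1),s['tcp_rot'].round(3))
for n in P:
    im=viewer.grab_frame(n)[:,:,::-1].copy()
    try:
        for d in viewer.cut_out(f'jar_{k}_mid',n):
            f=mfeat(d['mask']); q=least_squares(lambda q:silh(q[0],q[1],r,h,e[2]-off,n)-f,e[:2],diff_step=1e-3)
            print(n,round(d['p'],2),f.round(1),'fit',q.x.round(1),round(q.cost,2))
    except Exception as ex: print(ex)
    hull=cv2.convexHull(proj(cyl(e[0],e[1],r,h,e[2]-off),n).astype(np.float32))
    cv2.polylines(im,[np.round(hull*8).astype(np.int32)],True,(0,0,255),1,cv2.LINE_AA,3)
    u,v=proj([e[0],e[1],e[2]-off+h/2],n)[0].astype(int); u=min(max(u,90),550);v=min(max(v,90),390)
    cv2.imwrite(f'pics/{name}_{n}.png',cv2.resize(im[v-90:v+90,u-90:u+90],None,fx=3,fy=3))
E
python3 chk.py d 71.9 k1;  python3 nav.py 629 -128.7 88
```

```text
[ 628.4 -128.9  149.6] [-3.141e+00  1.000e-03 -1.900e-01]
side 0.66 [287.  163.1 288.  162.5] fit [ 626.5 -122.9] 0.84
top 0.74 [383.  192.  383.  191.5] fit [619.4 -99. ] 0.16
clk 5.93 pos [ 628.6 -127.5  150.4] F [-0.7  0.4 -3. ] open 0.714 q [-0.2   0.48  1.68  0.    0.98 -0.02]
shift [0.0006 0.0011 0.0624] rot [-0.0008 -0.0004  0.0014] rows 1.4963115919691647
```

View pics/k1_side.png

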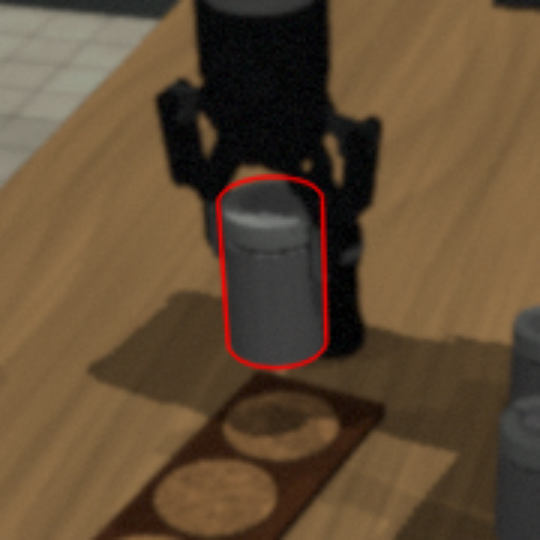

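The outline predicted from the TCP matches the held jar, which sits over the end coaster by the grinder. I'll lower it.

>>> send_rows:
  plan:
    - [[0.0006,0.0011,0.02],[0,0,0.0014],0.4]
    - [[0.0006,0.0011,0.04],[0,0,0.0014],0.4]
    - [[0.0006,0.0011,0.052],[0,0,0.0014],0.4]
    - [[0.0006,0.0011,0.059],[0,0,0.0014],0.4]
    - [[0.0006,0.0011,0.06],[0,0,0.0014],0.4]

```text
clock: 6.35
eef_pos: [628.1, -127.9, 89.1]
tcp_rot: [-3.141, 0.002, -0.188]
contact_force: [-0.6, 0.1, -3.0]
opening: 0.715
```

```bash
python3 nav.py 629 -128.7 87
```

```text
clk 6.35 pos [ 628.1 -127.9   89.1] F [-0.6  0.1 -3. ] open 0.715 q [-0.2   0.56  1.71  0.    0.87 -0.02]
shift [0.001  0.0006 0.0021] rot [-0.0009  0.002   0.0007] rows 0.0576432635455653
```

>>> send_rows:
  plan:
    - [[0.001,0.0006,0.001],[0,0.002,0],0.4]
    - [[0.001,0.0006,0.002],[0,0.002,0],0.4]
    - [[0.001,0.0006,0.003],[0,0.002,0],0.4]
    - [[0.001,0.0006,0.003],[0,0.002,0],0.4]
    - [[0.001,0.0006,0.003],[0,0.002,0],0.4]

```text
clock: 6.77
eef_pos: [629.3, -128.8, 86.6]
tcp_rot: [-3.141, -0.001, -0.188]
contact_force: [-0.4, 0.8, -3.0]
opening: 0.712
```

>>> send_rows:
  plan:
    - [[0,0,0.0005],[0,0,0],0.4]
    - [[0,0,0.001],[0,0,0],0.4]
    - [[0,0,0.0015],[0,0,0],0.4]
    - [[0,0,0.002],[0,0,0],0.4]
    - [[0,0,0.002],[0,0,0],0.4]

```text
clock: 7.18
eef_pos: [629.5, -129.0, 86.1]
tcp_rot: [-3.141, -0.001, -0.188]
contact_force: [-4.4, 1.0, 8.7]
opening: 0.718
```

It has touched down, with the force reversing to +8.7 N. I'll release and rise.

>>> send_rows:
  plan:
    - [[0,0,-0.0005],[0,0,0],0.4]
    - [[0,0,-0.0005],[0,0,0],0.9]
    - [[0,0,-0.0005],[0,0,0],0.9]
    - [[0,0,-0.0005],[0,0,0],0.9]
    - [[0,0,-0.0005],[0,0,0],0.9]

```text
clock: 7.6
eef_pos: [629.6, -129.0, 86.6]
tcp_rot: [-3.141, -0.002, -0.189]
contact_force: [0.6, 0.6, 1.0]
opening: 0.947
```

>>> send_rows:
  plan:
    - [[0,0,-0.01],[0,0,0],1]
    - [[0,0,-0.03],[0,0,0],1]
    - [[0,0,-0.055],[0,0,0],1]
    - [[0,0,-0.085],[0,0,0],1]
    - [[0,0,-0.115],[0,0,0],1]

```text
clock: 8.02
eef_pos: [629.1, -129.0, 203.1]
tcp_rot: [-3.141, -0.001, -0.189]
contact_force: [0.1, -0.4, 0.6]
opening: 0.999
```

```bash
python3 nav.py 447.3 -79 190
```

```text
clk 8.02 pos [ 629.1 -129.   203.1] F [ 0.1 -0.4  0.6] open 0.999 q [-0.2   0.43  1.64  0.    1.07 -0.02]
shift [-0.1879 -0.015   0.0129] rot [-0.0008 -0.001   0.0004] rows 4.531676711783597
```

>>> send_rows:
  plan:
    - [[-0.038,-0.003,0],[0,0,0],1]
    - [[-0.078,-0.006,0],[0,0,0],1]
    - [[-0.118,-0.009,0.005],[0,0,0],1]
    - [[-0.155,-0.012,0.02],[0,0,0],1]
    - [[-0.185,-0.015,0.04],[0,0,0],1]

```text
clock: 8.43
eef_pos: [448.6, -79.1, 164.2]
tcp_rot: [-3.141, -0.004, -0.189]
contact_force: [-0.5, -0.9, -0.7]
opening: 0.997
```

```bash
python3 nav.py 447.3 -79 58
```

```text
clk 8.43 pos [448.6 -79.1 164.2] F [-0.5 -0.9 -0.7] open 0.997 q [-0.18  0.21  2.07  0.    0.86  0.01]
shift [-0.0017  0.0002  0.1062] rot [-0.0008 -0.0038  0.0004] rows 2.546758131377803
```

>>> send_rows:
  plan:
    - [[-0.0015,0,0.02],[0,-0.003,0],1]
    - [[-0.0015,0,0.045],[0,-0.003,0],1]
    - [[-0.0015,0,0.075],[0,-0.003,0],1]
    - [[-0.0015,0,0.095],[0,-0.003,0],1]
    - [[-0.0015,0,0.105],[0,-0.003,0],1]

```text
clock: 8.85
eef_pos: [446.6, -78.7, 57.7]
tcp_rot: [-3.141, 0.001, -0.188]
contact_force: [-1.5, -0.0, 0.8]
opening: 0.997
```

>>> send_rows:
  plan:
    - [[0,0,0],[0,0,0],1]
    - [[0,0,0],[0,0,0],0.2]
    - [[0,0,0],[0,0,0],0.2]
    - [[0,0,0],[0,0,0],0.2]
    - [[0,0,0],[0,0,0],0.2]
  squeeze: 40

```text
clock: 9.27
eef_pos: [447.5, -78.8, 59.1]
tcp_rot: [-3.141, -0.001, -0.189]
contact_force: [-1.5, -0.0, 6.5]
opening: 0.645
```

```bash
python3 nav.py 645.1 -45.1 150; python3 - <<'E'
from h import *
for n in P: cv2.imwrite(f'pics/{n}4.png',viewer.grab_frame(n)[:,:,::-1])
E
```

```text
clk 9.27 pos [447.5 -78.8  59.1] F [-1.5 -0.   6.5] open 0.645 q [-0.18  0.4   2.14  0.    0.61  0.01]
shift [ 0.1879 -0.0702 -0.0907] rot [-0.0008 -0.0008  0.0005] rows 5.279054146960888
```

View pics/side4.png

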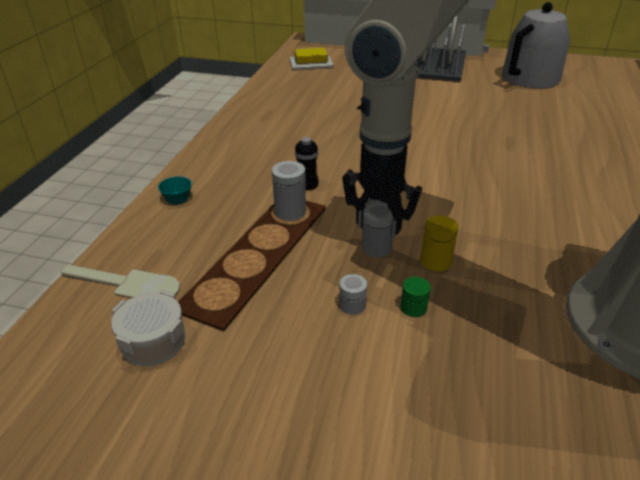

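View pics/top4.png

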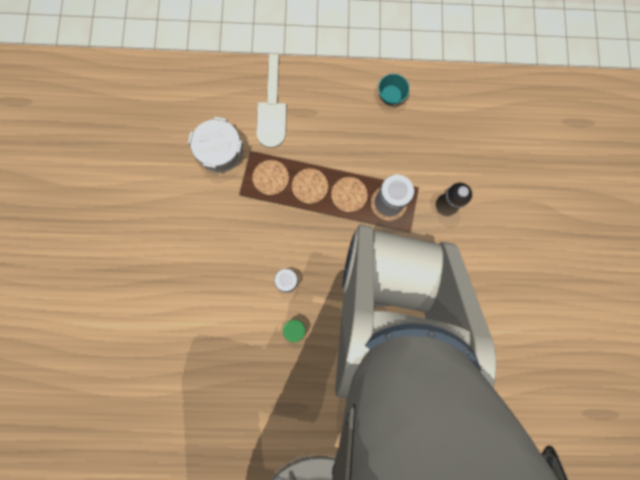

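Jar d stands at (290,190) in the side view, centred on its coaster beside the grinder. The gripper holds jar c at (378,230). I'll lift it and move over.

>>> send_rows:
  plan:
    - [[0,0,-0.01],[0,0,0],0.2]
    - [[0,0,-0.025],[0,0,0],0.2]
    - [[0.005,-0.002,-0.045],[0,0,0],0.2]
    - [[0.015,-0.006,-0.065],[0,0,0],0.2]
    - [[0.035,-0.013,-0.075],[0,0,0],0.2]
  squeeze: 50

```text
clock: 9.78
eef_pos: [483.6, -72.8, 136.8]
tcp_rot: [-3.141, -0.002, -0.189]
contact_force: [-0.2, -0.5, -1.8]
opening: 0.65
```

>>> send_rows:
  plan:
    - [[0.022,-0.008,0],[0,0,0],0.2]
    - [[0.046,-0.017,0],[0,0,0],0.2]
    - [[0.07,-0.026,0],[0,0,0],0.2]
    - [[0.092,-0.034,0],[0,0,0],0.2]
    - [[0.112,-0.042,0],[0,0,0],0.2]

```text
clock: 10.2
eef_pos: [603.1, -52.3, 138.0]
tcp_rot: [-3.141, -0.003, -0.189]
contact_force: [-0.5, -0.6, -2.4]
opening: 0.645
```

```bash
python3 nav.py 645.1 -45.1 120
```

```text
clk 10.2 pos [603.1 -52.3 138. ] F [-0.5 -0.6 -2.4] open 0.645 q [-0.09  0.45  1.77  0.    0.91  0.1 ]
shift [ 0.0398 -0.015   0.0182] rot [-0.0009 -0.0035  0.    ] rows 1.1088939669643527
```

>>> send_rows:
  plan:
    - [[0.018,-0.007,0],[0,-0.001,0],0.2]
    - [[0.031,-0.012,0.006],[0,-0.003,0],0.2]
    - [[0.038,-0.0145,0.015],[0,-0.003,0],0.2]
    - [[0.0398,-0.015,0.028],[0,-0.003,0],0.2]
    - [[0.0398,-0.015,0.033],[0,-0.003,0],0.2]

```text
clock: 10.62
eef_pos: [643.7, -45.0, 103.0]
tcp_rot: [-3.141, 0.002, -0.189]
contact_force: [-0.7, -0.3, -2.0]
opening: 0.647
```

```bash
python3 chk.py c 59 k2; python3 nav.py 645.1 -45.1 76
```

```text
[643.7 -45.  103. ] [-3.141e+00  2.000e-03 -1.890e-01]
side 0.86 [438.9 242.8 439.5 242.5] fit [337.4  -9. ] 0.13
side 0.83 [265.2 206.2 266.5 205. ] fit [642.1 -39.5] 1.33
side 0.7 [379.6 192.3 380.  192.5] fit [ 455.7 -131.4] 0.0
clk 10.82 pos [644.  -45.3 104.8] F [ 0.3  0.3 -0.5] open 0.647 q [-0.07  0.55  1.7   0.    0.9   0.12]
shift [ 0.001  -0.0003  0.0288] rot [-0.0007  0.001  -0.0002] rows 0.6918340738909124
```

View pics/k2_side.png

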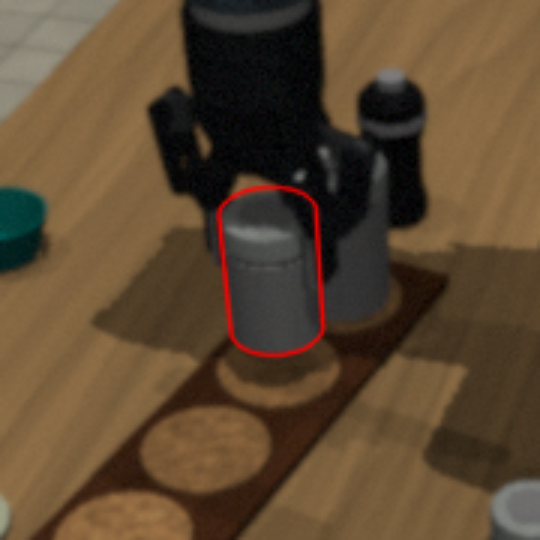

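The prediction matches held jar c above coaster 3. I'll lower it.

>>> send_rows:
  plan:
    - [[0.001,0,0.015],[0,0.001,0],0.2]
    - [[0.001,0,0.024],[0,0.001,0],0.2]
    - [[0.001,0,0.0275],[0,0.001,0],0.2]
    - [[0.001,0,0.029],[0,0.001,0],0.2]
    - [[0.001,0,0.03],[0,0.001,0],0.2]

```text
clock: 11.23
eef_pos: [644.9, -45.5, 74.9]
tcp_rot: [-3.141, 0.0, -0.189]
contact_force: [0.3, 1.1, -1.8]
opening: 0.642
```

```bash
python3 nav.py 645.1 -45.1 73
```

```text
clk 11.23 pos [644.9 -45.5  74.9] F [ 0.3  1.1 -1.8] open 0.642 q [-0.07  0.59  1.71  0.    0.85  0.12]
shift [ 0.0001 -0.0004  0.0019] rot [-0.0007  0.0002 -0.0003] rows 0.046143259919610394
```

>>> send_rows:
  plan:
    - [[0,-0.0004,0.0005],[0,0,0],0.2]
    - [[0,-0.0004,0.001],[0,0,0],0.2]
    - [[0,-0.0004,0.0015],[0,0,0],0.2]
    - [[0,-0.0004,0.002],[0,0,0],0.2]
    - [[0,-0.0004,0.002],[0,0,0],0.2]

```text
clock: 11.65
eef_pos: [645.2, -45.0, 73.3]
tcp_rot: [-3.141, -0.0, -0.189]
contact_force: [-0.5, 0.5, 0.6]
opening: 0.647
```

>>> send_rows:
  plan:
    - [[0,0,0.0005],[0,0,0],0.2]
    - [[0,0,0.0005],[0,0,0],0.9]
    - [[0,0,0.0005],[0,0,0],0.9]
    - [[0,0,0],[0,0,0],0.9]
    - [[0,0,0],[0,0,0],0.9]

```text
clock: 12.07
eef_pos: [645.3, -45.1, 73.3]
tcp_rot: [-3.141, -0.001, -0.189]
contact_force: [0.5, 0.1, -1.0]
opening: 0.953
```

>>> send_rows:
  plan:
    - [[0,0,-0.01],[0,0,0],1]
    - [[0,0,-0.03],[0,0,0],1]
    - [[0,0,-0.055],[0,0,0],1]
    - [[0,0,-0.085],[0,0,0],1]
    - [[0,0,-0.115],[0,0,0],1]

```text
clock: 12.48
eef_pos: [644.9, -45.1, 189.9]
tcp_rot: [-3.141, 0.0, -0.189]
contact_force: [1.2, -0.5, -1.0]
opening: 0.999
```

```bash
python3 nav.py 468.5 -213 150
```

```text
clk 12.48 pos [644.9 -45.1 189.9] F [ 1.2 -0.5 -1. ] open 0.999 q [-0.07  0.45  1.64  0.    1.05  0.12]
shift [-0.1417  0.1981  0.0398] rot [-0.0007  0.     -0.0003] rows 5.918173180751766
```

>>> send_rows:
  plan:
    - [[-0.022,0.03,0],[0,0,0],1]
    - [[-0.045,0.063,0],[0,0,0],1]
    - [[-0.068,0.096,0],[0,0,0],1]
    - [[-0.092,0.129,0],[0,0,0],1]
    - [[-0.116,0.162,0.01],[0,0,0],1]

```text
clock: 12.9
eef_pos: [500.5, -183.5, 182.2]
tcp_rot: [3.142, -0.004, -0.189]
contact_force: [0.5, -1.4, -0.3]
opening: 0.996
```

```bash
python3 nav.py 468.5 -213 110
```

```text
clk 12.9 pos [ 500.5 -183.5  182.2] F [ 0.5 -1.4 -0.3] open 0.996 q [-0.35  0.29  1.9   0.    0.95 -0.17]
shift [-0.0262  0.035   0.0721] rot [ 0.0001 -0.0039  0.0004] rows 2.0212749671949704
```

>>> send_rows:
  plan:
    - [[-0.015,0.02,0.01],[0,-0.003,0],1]
    - [[-0.024,0.032,0.03],[0,-0.003,0],1]
    - [[-0.0262,0.035,0.053],[0,-0.003,0],1]
    - [[-0.0262,0.035,0.068],[0,-0.003,0],1]
    - [[-0.0262,0.035,0.072],[0,-0.003,0],1]

```text
clock: 13.32
eef_pos: [467.0, -212.9, 108.7]
tcp_rot: [-3.141, 0.002, -0.19]
contact_force: [-0.0, 1.4, -0.4]
opening: 1.003
```

```bash
python3 nav.py 468.5 -213 46; python3 - <<'E'
from h import *
im=viewer.grab_frame('side')[120:300,270:450,::-1]; cv2.imwrite('pics/s5.png',cv2.resize(im,None,fx=3,fy=3))
E
```

```text
clk 13.32 pos [ 467.  -212.9  108.7] F [-0.   1.4 -0.4] open 1.003 q [-0.43  0.38  1.99  0.    0.78 -0.24]
shift [ 0.0016 -0.0002  0.0627] rot [-0.0006  0.0016 -0.0008] rows 1.5039757981208568
```

View pics/s5.png

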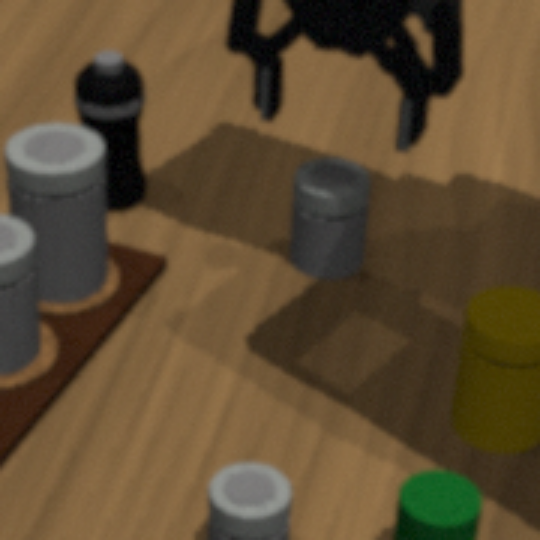

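The fingers straddle jar b, which is now unoccluded at (380,192). Jars c and d stand on their coasters on the left. I'll descend and grip.

>>> send_rows:
  plan:
    - [[0.0016,0,0.015],[0,0.0016,0],1]
    - [[0.0016,0,0.032],[0,0.0016,0],1]
    - [[0.0016,0,0.05],[0,0.0016,0],1]
    - [[0.0016,0,0.06],[0,0.0016,0],1]
    - [[0.0016,0,0.0627],[0,0.0016,0],1]

```text
clock: 13.78
eef_pos: [469.0, -212.7, 45.8]
tcp_rot: [-3.141, 0.001, -0.189]
contact_force: [-0.3, -1.3, -0.3]
opening: 1.002
```

>>> send_rows:
  plan:
    - [[0,0,0],[0,0,0],1]
    - [[0,0,0],[0,0,0],0.05]
    - [[0,0,0],[0,0,0],0.05]
    - [[0,0,0],[0,0,0],0.05]
    - [[0,0,0],[0,0,0],0.05]
  squeeze: 40

```text
clock: 14.2
eef_pos: [469.4, -212.9, 46.8]
tcp_rot: [-3.141, -0.0, -0.189]
contact_force: [-1.8, 1.4, 7.4]
opening: 0.574
```

>>> send_rows:
  plan:
    - [[0,0,0],[0,0,0],0.05]
    - [[0,0,-0.01],[0,0,0],0.05]
    - [[0,0,-0.035],[0,0,0],0.05]
    - [[0,0,-0.065],[0,0,0],0.05]
    - [[0,0,-0.1],[0,0,0],0.05]
  squeeze: 50

```text
clock: 14.62
eef_pos: [468.3, -212.5, 147.6]
tcp_rot: [-3.14, 0.002, -0.189]
contact_force: [0.5, -0.9, -1.2]
opening: 0.574
```

```bash
python3 nav.py 661 38.5 190
```

```text
clk 14.62 pos [ 468.3 -212.5  147.6] F [ 0.5 -0.9 -1.2] open 0.574 q [-0.43  0.32  1.96  0.    0.87 -0.24]
shift [ 0.1421 -0.2827 -0.0425] rot [-0.0011  0.0023  0.0004] rows 7.656168715821236
```

>>> send_rows:
  plan:
    - [[0.003,-0.006,-0.02],[0,0,0],0.05]
    - [[0.012,-0.023,-0.04],[0,0,0],0.05]
    - [[0.026,-0.051,-0.0425],[0,0,0],0.05]
    - [[0.042,-0.083,-0.0425],[0,0,0],0.05]
    - [[0.058,-0.116,-0.0425],[0,0,0],0.05]

```text
clock: 15.03
eef_pos: [547.8, -108.7, 191.8]
tcp_rot: [-3.141, 0.0, -0.19]
contact_force: [2.1, -0.9, -1.9]
opening: 0.573
```

>>> send_rows:
  plan:
    - [[0.016,-0.032,0],[0,0,0],0.05]
    - [[0.032,-0.064,0],[0,0,0],0.05]
    - [[0.048,-0.095,0],[0,0,0],0.05]
    - [[0.06,-0.12,0],[0,0,0],0.05]
    - [[0.07,-0.14,0],[0,0,0],0.05]

```text
clock: 15.45
eef_pos: [644.0, 17.7, 192.8]
tcp_rot: [-3.14, -0.0, -0.189]
contact_force: [1.0, -0.7, -1.1]
opening: 0.576
```

```bash
python3 nav.py 661 38.5 110
```

```text
clk 15.45 pos [644.   17.7 192.8] F [ 1.  -0.7 -1.1] open 0.576 q [0.02 0.44 1.64 0.   1.06 0.21]
shift [ 0.0128 -0.0235  0.0828] rot [-0.0015 -0.0003  0.    ] rows 2.086110804252069
```

>>> send_rows:
  plan:
    - [[0.009,-0.017,0],[0,0,0],0.05]
    - [[0.0125,-0.023,0.02],[-0.0015,0,0],0.05]
    - [[0.0128,-0.0235,0.05],[-0.0015,0,0],0.05]
    - [[0.0128,-0.0235,0.08],[-0.0015,0,0],0.05]
    - [[0.0128,-0.0235,0.097],[-0.0015,0,0],0.05]

```text
clock: 15.87
eef_pos: [659.4, 38.8, 93.4]
tcp_rot: [3.141, 0.003, -0.188]
contact_force: [-1.4, 0.5, -2.5]
opening: 0.579
```

```bash
python3 chk.py b 46.8 k3; python3 nav.py 661 38.5 62
```

```text
[659.4  38.8  93.4] [ 3.141e+00  3.000e-03 -1.880e-01]
side 0.58 [239.7 234.7 242.  233. ] fit [657.9  42.2] 2.7
clk 16.07 pos [661.3  38.5  96.7] F [ 0.1  0.2 -0.3] open 0.576 q [ 0.06  0.58  1.66 -0.    0.9   0.25]
shift [-0.0003  0.0001  0.0347] rot [ 0.     -0.0003 -0.0001] rows 0.831063385892794
```

View pics/k3_side.png

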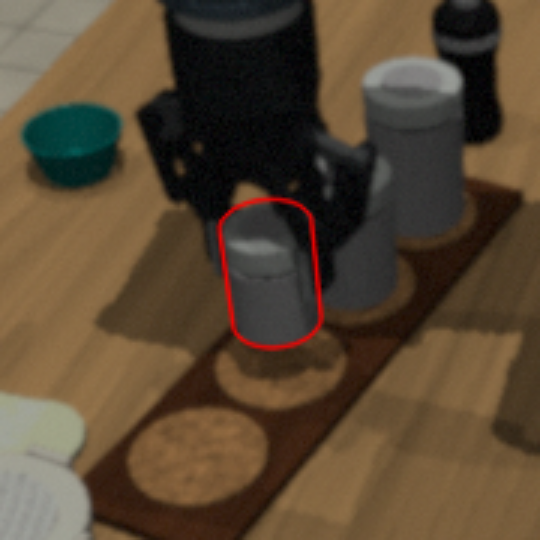

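Jar b is over coaster 2 and matches the prediction. I'll lower it.

>>> send_rows:
  plan:
    - [[0,0,0.018],[0,0,0],0.05]
    - [[0,0,0.03],[0,0,0],0.05]
    - [[0,0,0.033],[0,0,0],0.05]
    - [[0,0,0.034],[0,0,0],0.05]
    - [[0,0,0.0345],[0,0,0],0.05]

```text
clock: 16.48
eef_pos: [661.5, 38.5, 62.8]
tcp_rot: [-3.141, -0.001, -0.189]
contact_force: [0.7, 0.6, -1.2]
opening: 0.572
```

```bash
python3 nav.py 661 38.5 60.8
```

```text
clk 16.48 pos [661.5  38.5  62.8] F [ 0.7  0.6 -1.2] open 0.572 q [ 0.06  0.62  1.67 -0.    0.84  0.25]
shift [-0.0005  0.0001  0.002 ] rot [-0.0001 -0.0008 -0.0001] rows 0.049193961069987455
```

>>> send_rows:
  plan:
    - [[-0.0005,0,0.0005],[0,0,0],0.05]
    - [[-0.0005,0,0.001],[0,0,0],0.05]
    - [[-0.0005,0,0.0015],[0,0,0],0.05]
    - [[-0.0005,0,0.002],[0,0,0],0.05]
    - [[-0.0005,0,0.0022],[0,0,0],0.05]

```text
clock: 16.9
eef_pos: [661.2, 38.6, 61.0]
tcp_rot: [-3.141, -0.001, -0.189]
contact_force: [-1.4, -0.5, 3.0]
opening: 0.572
```

>>> send_rows:
  plan:
    - [[0,0,0],[0,0,0],0.05]
    - [[0,0,0],[0,0,0],0.8]
    - [[0,0,0],[0,0,0],0.8]
    - [[0,0,0],[0,0,0],0.8]
    - [[0,0,0],[0,0,0],0.8]

```text
clock: 17.32
eef_pos: [661.3, 38.6, 61.0]
tcp_rot: [-3.141, -0.001, -0.189]
contact_force: [-0.9, 0.1, 0.5]
opening: 0.897
```

>>> send_rows:
  plan:
    - [[0,0,-0.01],[0,0,0],1]
    - [[0,0,-0.03],[0,0,0],1]
    - [[0,0,-0.055],[0,0,0],1]
    - [[0,0,-0.08],[0,0,0],1]
    - [[-0.02,-0.003,-0.1],[0,0,0],1]

```text
clock: 17.73
eef_pos: [645.3, 44.6, 164.0]
tcp_rot: [-3.14, -0.006, -0.19]
contact_force: [-0.2, 0.3, 1.2]
opening: 0.998
```

```bash
python3 nav.py 458 78.8 130
```

```text
clk 17.73 pos [645.3  44.6 164. ] F [-0.2  0.3  1.2] open 0.998 q [ 0.07  0.47  1.66 -0.    1.    0.26]
shift [-0.1906  0.0018  0.0328] rot [-0.0011 -0.0063 -0.0008] rows 4.637406536812273
```

>>> send_rows:
  plan:
    - [[-0.035,0,0],[0,-0.003,0],1]
    - [[-0.075,0,0],[0,-0.006,0],1]
    - [[-0.115,0.001,0.005],[0,-0.006,0],1]
    - [[-0.15,0.0018,0.015],[0,-0.006,0],1]
    - [[-0.18,0.0018,0.035],[0,-0.006,0],1]

```text
clock: 18.15
eef_pos: [467.4, 77.1, 129.8]
tcp_rot: [-3.139, -0.004, -0.19]
contact_force: [1.2, 0.8, -0.7]
opening: 1.001
```

```bash
python3 nav.py 458 78.8 90
```

```text
clk 18.15 pos [467.4  77.1 129.8] F [ 1.2  0.8 -0.7] open 1.001 q [0.16 0.29 2.06 0.   0.79 0.35]
shift [-0.0097  0.0002  0.0398] rot [-0.0024 -0.0038 -0.0009] rows 0.9814028667099115
```

>>> send_rows:
  plan:
    - [[-0.007,0,0.01],[-0.002,-0.003,0],1]
    - [[-0.0097,0,0.025],[-0.002,-0.004,0],1]
    - [[-0.0097,0,0.036],[-0.002,-0.004,0],1]
    - [[-0.0097,0,0.0398],[-0.002,-0.004,0],1]
    - [[-0.0097,0,0.0398],[-0.002,-0.004,0],1]

```text
clock: 18.57
eef_pos: [458.1, 79.0, 89.8]
tcp_rot: [-3.141, 0.001, -0.19]
contact_force: [0.2, -0.0, 0.3]
opening: 0.999
```

```bash
python3 nav.py 458 78.8 33; python3 - <<'E'
from h import *
im=viewer.grab_frame('side')[200:380,270:470,::-1]; cv2.imwrite('pics/s6.png',cv2.resize(im,None,fx=3,fy=3))
E
```

```text
clk 18.57 pos [458.1  79.   89.8] F [ 0.2 -0.   0.3] open 0.999 q [0.17 0.35 2.1  0.   0.69 0.36]
shift [-0.      0.0003  0.0568] rot [-0.0002  0.0009 -0.0009] rows 1.3611451015476739
```

View pics/s6.png

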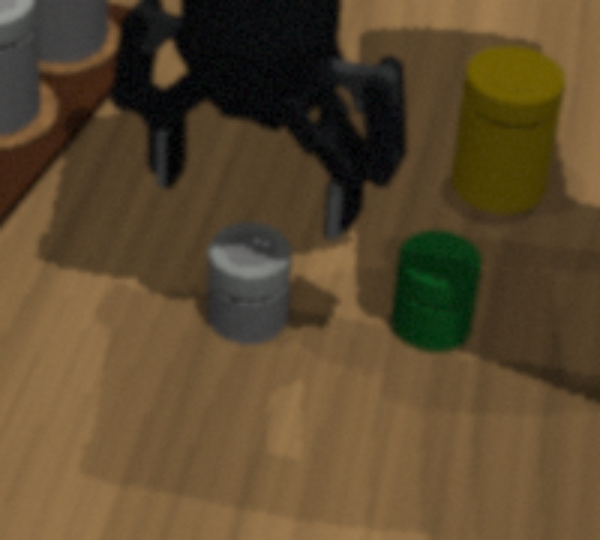

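The fingers straddle jar a at (353,294), with the right finger clear of the green decoy at (415,297). I'll descend and grip.

>>> send_rows:
  plan:
    - [[0,0,0.015],[0,0,0],1]
    - [[0,0,0.03],[0,0,0],1]
    - [[0,0,0.045],[0,0,0],1]
    - [[0,0,0.055],[0,0,0],1]
    - [[0,0,0.0568],[0,0,0],1]

```text
clock: 19.03
eef_pos: [458.3, 78.9, 32.6]
tcp_rot: [3.142, 0.001, -0.19]
contact_force: [-0.9, -1.6, 0.2]
opening: 1.002
```

>>> send_rows:
  plan:
    - [[0,0,0],[0,0,0],1]
    - [[0,0,0],[0,0,0],-0.1]
    - [[0,0,0],[0,0,0],-0.1]
    - [[0,0,0],[0,0,0],-0.1]
    - [[0,0,0],[0,0,0],-0.1]
  squeeze: 40

```text
clock: 19.45
eef_pos: [458.7, 79.0, 33.4]
tcp_rot: [-3.141, 0.0, -0.19]
contact_force: [-1.0, 0.3, 8.8]
opening: 0.499
```

>>> send_rows:
  plan:
    - [[0,0,0],[0,0,0],-0.1]
    - [[0,0,-0.01],[0,0,0],-0.1]
    - [[0,0,-0.03],[0,0,0],-0.1]
    - [[0,0,-0.05],[0,0,0],-0.1]
    - [[0.01,0,-0.07],[0,0,0],-0.1]
  squeeze: 50

```text
clock: 19.87
eef_pos: [466.5, 77.0, 104.4]
tcp_rot: [3.141, 0.003, -0.19]
contact_force: [0.0, 0.3, -2.4]
opening: 0.498
```

```bash
python3 nav.py 677 122 105
```

```text
clk 19.87 pos [466.5  77.  104.4] F [ 0.   0.3 -2.4] open 0.498 q [0.16 0.33 2.07 0.   0.74 0.35]
shift [ 0.1982 -0.0839 -0.0013] rot [ 0.0006  0.0031 -0.0009] rows 5.162541781150189
```

>>> send_rows:
  plan:
    - [[0.018,-0.008,0],[0,0,0],-0.1]
    - [[0.045,-0.019,0],[0,0.003,0],-0.1]
    - [[0.075,-0.032,0],[0,0.003,0],-0.1]
    - [[0.108,-0.046,0],[0,0.003,0],-0.1]
    - [[0.138,-0.058,0],[0,0.003,0],-0.1]

```text
clock: 20.28
eef_pos: [614.7, 108.4, 105.0]
tcp_rot: [3.141, -0.001, -0.19]
contact_force: [0.3, -0.5, -0.6]
opening: 0.501
```

```bash
python3 nav.py 677 122 75
```

```text
clk 20.28 pos [614.7 108.4 105. ] F [ 0.3 -0.5 -0.6] open 0.501 q [ 0.17  0.52  1.75 -0.    0.87  0.36]
shift [ 0.0586 -0.0251  0.0301] rot [ 0.0001 -0.0008 -0.0008] rows 1.6902464250182885
```

>>> send_rows:
  plan:
    - [[0.027,-0.012,0],[0,0,0],-0.1]
    - [[0.045,-0.019,0],[0,0,0],-0.1]
    - [[0.055,-0.0235,0.007],[0,0,0],-0.1]
    - [[0.0584,-0.025,0.02],[0,0,0],-0.1]
    - [[0.0586,-0.0251,0.03],[0,0,0],-0.1]

```text
clock: 20.7
eef_pos: [676.3, 121.9, 73.6]
tcp_rot: [3.141, 0.0, -0.19]
contact_force: [-1.1, -0.4, -0.8]
opening: 0.505
```

```bash
python3 chk.py a 33.4 k4; python3 nav.py 677 122 48.5
```

```text
[676.3 121.9  73.6] [ 3.141  0.    -0.19 ]
side 0.88 [209.5 271.7 211.5 270.5] fit [677.1 127.3] 1.7
side 0.77 [415.  296.4 415.5 296.5] fit [359.2 103.4] 0.02
clk 20.9 pos [675.1 121.6  74.1] F [ 0.8 -1.1 -1.5] open 0.504 q [ 0.18  0.64  1.61 -0.    0.9   0.37]
shift [ 0.0019 -0.0008  0.0256] rot [ 0.0012  0.002  -0.0009] rows 0.6152411277486304
```

View pics/k4_side.png

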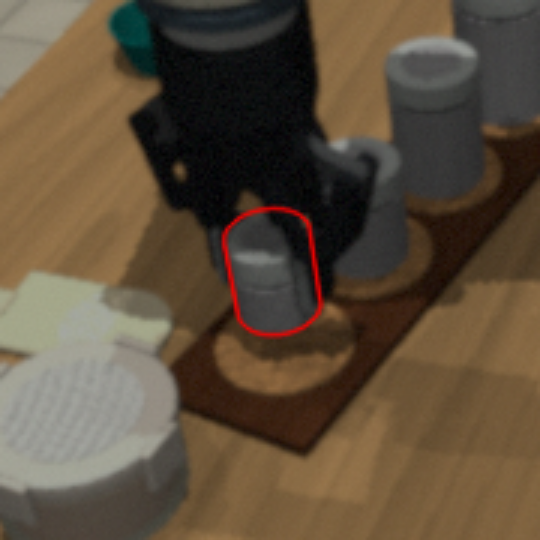

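Jar a is over coaster 1 and matches the prediction. I'll lower it.

>>> send_rows:
  plan:
    - [[0.0019,-0.0008,0.012],[0,0.002,0],-0.1]
    - [[0.0019,-0.0008,0.021],[0,0.002,0],-0.1]
    - [[0.0019,-0.0008,0.024],[0,0.002,0],-0.1]
    - [[0.0019,-0.0008,0.025],[0,0.002,0],-0.1]
    - [[0.0019,-0.0008,0.0256],[0,0.002,0],-0.1]

```text
clock: 21.32
eef_pos: [676.8, 122.0, 48.0]
tcp_rot: [3.14, 0.001, -0.19]
contact_force: [0.8, 0.1, -1.3]
opening: 0.503
```

```bash
python3 nav.py 677 122 47.2
```

```text
clk 21.32 pos [676.8 122.   48. ] F [ 0.8  0.1 -1.3] open 0.503 q [ 0.18  0.67  1.62 -0.    0.85  0.37]
shift [ 0.0002 -0.0001  0.0008] rot [ 0.0015  0.0007 -0.0009] rows 0.02061945653890803
```

>>> send_rows:
  plan:
    - [[0,0,0.0004],[0,0,0],-0.1]
    - [[0,0,0.0008],[0,0,0],-0.1]
    - [[0,0,0.0012],[0,0,0],-0.1]
    - [[0,0,0.0014],[0,0,0],-0.1]
    - [[0,0,0.0014],[0,0,0],-0.1]

```text
clock: 21.73
eef_pos: [677.0, 122.0, 47.5]
tcp_rot: [3.14, 0.0, -0.19]
contact_force: [-3.0, -1.6, 5.6]
opening: 0.503
```

>>> send_rows:
  plan:
    - [[0,0,0],[0,0,0],-0.1]
    - [[0,0,0],[0,0,0],0.6]
    - [[0,0,0],[0,0,0],0.6]
    - [[0,0,0],[0,0,0],0.6]
    - [[0,0,0],[0,0,0],0.6]

```text
clock: 22.15
eef_pos: [677.0, 122.0, 47.5]
tcp_rot: [3.14, 0.0, -0.19]
contact_force: [-0.2, -0.4, 0.3]
opening: 0.801
```

>>> send_rows:
  plan:
    - [[0,0,-0.01],[0,0,0],0.6]
    - [[0,0,-0.03],[0,0,0],0.6]
    - [[0,0,-0.06],[0,0,0],0.6]
    - [[0,0,-0.095],[0,0,0],0.6]
    - [[0,0,-0.13],[0,0,0],0.6]

```text
clock: 22.57
eef_pos: [676.6, 122.1, 179.1]
tcp_rot: [3.14, 0.001, -0.19]
contact_force: [1.0, 0.4, -0.5]
opening: 0.802
```

>>> send_rows:
  plan:
    - [[-0.035,0,0],[0,0,0],1]
    - [[-0.075,0,0],[0,0,0],1]
    - [[-0.115,0,0],[0,0,0],1]
    - [[-0.155,0,0],[0,0,0],1]
    - [[-0.195,0,0],[0,0,0],1]

```text
clock: 22.98
eef_pos: [483.4, 159.0, 180.0]
tcp_rot: [3.141, 0.0, -0.19]
contact_force: [-0.3, 1.3, 1.2]
opening: 1.002
```

>>> send_rows:
  plan:
    - [[-0.03,0.0,-0.01],[0,0,0],1]
    - [[-0.06,0.0,-0.02],[0,0,0],1]
    - [[-0.09,0.0,-0.03],[0,0,0],1]
    - [[-0.12,0.0,-0.04],[0,0,0],1]
    - [[-0.12,0.0,-0.04],[0,0,0],1]

```text
clock: 23.4
eef_pos: [361.6, 181.8, 221.6]
tcp_rot: [3.141, 0.001, -0.189]
contact_force: [0.2, -0.6, -0.3]
opening: 1.0
```

```bash
python3 - <<'E'
from h import *
s=status.sense(); print(s['clock'],s['eef_pos'],s['contact_force'])
C={'a':(677,122),'b':(661,38.5),'c':(645.1,-45.1),'d':(629,-128.7)}
Cn={'top':{'a':(678.1,120.4),'b':(662.3,36.7),'c':(646.3,-46.9),'d':(630.2,-130.5)},'side':{'a':(675.8,123.6),'b':(659.8,40.2),'c':(643.9,-43.3),'d':(627.9,-126.9)}}
for n in P:
    im=viewer.grab_frame(n); cv2.imwrite(f'pics/{n}7.png',im[:,:,::-1])
    for lab in 'abcd':
        for d in viewer.cut_out(f'jar_{lab}_mid',n):
            f=mfeat(d['mask'])
            for k in 'abcd':
                r,h=SZ[k]
                if np.hypot(*(f[:2]-silh(*Cn[n][k],r,h,14,n)[:2]))<12:
                    q=least_squares(lambda q:silh(q[0],q[1],r,h,14,n)-f,C[k],diff_step=1e-3)
                    print(n,lab,k,round(d['p'],2),'off coaster',(q.x-Cn[n][k]).round(1),round(q.cost,2))
    for lab in ('grinder_mid','glass_box_mid'):
        for d in viewer.cut_out(lab,n): print(n,lab,round(d['p'],2),mfeat(d['mask']).round(1))
    im=im[:,:,::-1].copy()
    for k in 'abcd':
        hull=cv2.convexHull(proj(cyl(*Cn[n][k],*SZ[k],14),n).astype(np.float32))
        cv2.polylines(im,[np.round(hull*8).astype(np.int32)],True,(0,0,255),1,cv2.LINE_AA,3)
    cr=im[100:260,180:480] if n=='top' else im[130:370,100:340]
    cv2.imwrite(f'pics/f_{n}.png',cv2.resize(cr,None,fx=2.5,fy=2.5))
E
```

```text
23.4 [361.56298947 181.8067632  221.58725124] [ 0.2151975  -0.6210415  -0.30492721]
side a a 0.77 off coaster [ 0.3 -0.2] 0.01
side b b 0.66 off coaster [ 0.3 -0.9] 0.0
side c c 0.74 off coaster [-0.1 -1.2] 0.14
side d d 0.6 off coaster [ 0.4 -4.8] 1.05
side d b 0.45 off coaster [ 0.1 -1. ] 0.01
side grinder_mid 0.65 [308.2 160.9 306.5 163.5]
side glass_box_mid 0.6 [148.9 328.3 148.5 328. ]
top b b 0.92 off coaster [-0.2 -0.9] 0.01
top c c 0.71 off coaster [-0.2  0.6] 0.03
top d d 0.57 off coaster [ 0.4 -0.8] 0.02
top grinder_mid 0.6 [453.7 199.4 454.  200. ]
top glass_box_mid 0.77 [216.5 145.2 215.5 145. ]
top glass_box_mid 0.59 [351.1 187.9 351.  188. ]
```

View pics/f_top.png

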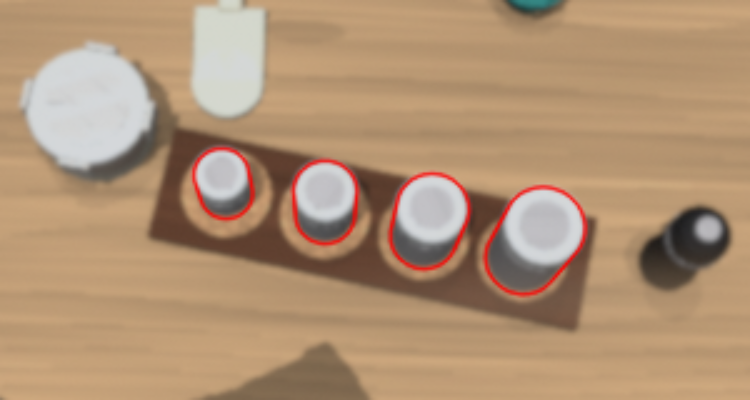

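View pics/f_side.png

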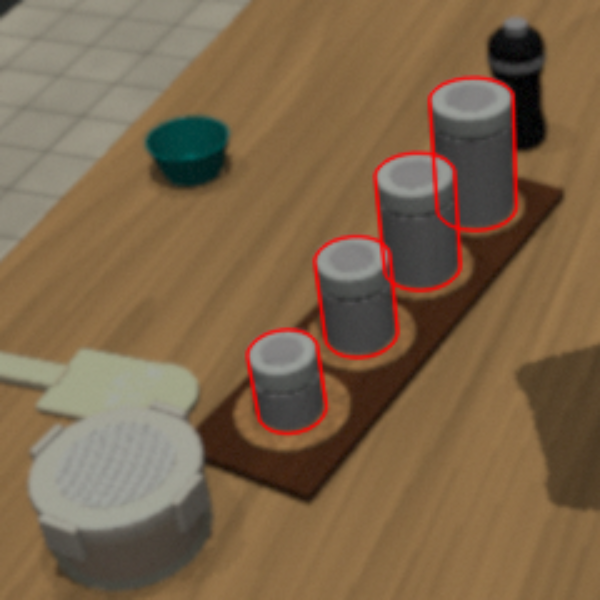

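All four jars stand upright within about 1 mm of their coaster centres, and the outlines coincide in both views. Sizes fall from the grinder end to the glass container end, and neither landmark has moved. The arm is clear, so I'm handing in.

```bash
python3 -c "
from rig import job
print(job.sign_off())"
```

```text
the job is handed in; nothing more can be done
None
```

All four steel jars are standing upright on the coasters in size order: the biggest (d) next to the pepper grinder, then c, b, and the smallest (a) next to the glass container. I handed the job in at about 24 s on the robot's clock, with the gripper open and clear of everything.

- **Placement:** In the final pictures, jars a, b and c measured within about 1.3 mm of their coaster centres. Outlines drawn at the coaster centres matched all four jars in both views.
- **Landmarks and decoys:** The grinder and glass container show at the same image positions as at the start, to within about 1 px in the top view. I never touched the green and yellow look-alikes.
- **Disagreements:**
  - **Jar d:** The side camera put it 4.8 mm off, but another jar partly hid it there. The top camera put it 0.9 mm off, and its outline matched.
  - **Jar a:** The network missed it in the final top view, so its offset comes from the side view, and I checked the top view by its outline.
  - **Camera offset:** The two cameras disagree by about 4 mm overall, so I used the mean of the two for placing and each camera's own coaster positions for the final check.

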